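# Snap the finds box shut around its rim

### The arm

A 6-joint arm with a two-finger parallel gripper is mounted at the origin on the work surface. World frame = base frame: x ahead of the robot, y to its left, z up, the work surface at z = 0. Lengths are in m, angles in rad, forces in N, time in s.
With the tool pointing down it reaches from about 0.35 to 0.85 m from the base axis. Payload 8.1 kg.
Tool frame: the origin (TCP) lies on the mounting face of the last link; the fingertips stand 186 mm ahead of it and the grasp point (between the pads) lies 167 mm ahead of it; z points along the fingers, y is the line along which they close (so a half turn about z gives the same grasp; the last joint's range is limited). The gripper opens to 93 mm and grips with 3 to 60 N. Pads are 15 mm wide; open, the fingers measure 128 mm over their backs; the gripper's body (75 mm by 188 mm) begins 65 mm behind the grasp point.
Start: joints at [-1.39, 0.13, 1.488, -0, 1.523, -0.085], TCP at [0.158, -0.579, 0.405] pointing down, gripper open.
Joint ranges: [-2.96, 2.96], [-0.89, 2.26], [0.02, 2.5], [-1.34, 4.48], [0, 2.73], [-2.66, 2.66]. Speed limits (rad/s): [2.39, 2.39, 2.79, 3.14, 3.14, 3.14].

### API

Orientations are given as a rotation vector (axis times angle).
In Python, from plant import read_state, read_camera, camera_params, close_job gives the robot as it stands. The module is installed in compiled form; this text tells all that it offers.
- The arm moves only by the tool servo_tool, never from a script. Its argument "increments" is a list of rows, each an object with "slide": the shift along the tool's x, y, z in mm, a list of three; "dr": the turn, a rotation vector about the tool's x, y, z in rad, a list of three; "jaw": the closure, from 0 (fully open) to 1 (shut). In form: [{"slide": [x, y, z], "dr": [ax, ay, az], "jaw": jaw}, ...]. A call has 1 to 20 rows; each row is the pose to reach, as a shift and turn from the pose commanded when the call began, along the tool's axes at that moment; what a row does not reach only later rows make up. A row lasts 1/10 s, in which the tool goes at most 50 mm and 8.59 degrees, less where a joint would pass 70% of its speed; a pose out of reach is approached as far as the arm can. A call with a gripper value outside its range is refused whole. The fingers move at their own pace and stop on an object; "force" is the grip in N (left out, the last holds). Time passes only in rows, so rows that repeat a pose let the fingers close. It gives the time, the measured TCP pose, the force, the opening and the grip force at its end, in the units of the state.
- read_state(): the state, without advancing time (a new reading comes with each control period).
- read_camera(name): name is "side" or "top"; returns (picture, depth): 420x560x3 uint8, red, green, blue; 420x560 float32, m along the optical axis (not along the pixel's ray), 0 where there is no reading.
- camera_params(name): a dict with "fx", "fy", "cx", "cy" (pixels), "k1" (the pictures are not rectified: a ray, as slopes to the right and down, at radius r is drawn at 1 + k1 r^2 times it, then the intrinsics apply), "rvec" (rotation vector, rad) and "tvec" (3), from world to camera coordinates, as OpenCV has them. Camera axes: x right, y down, z forward; pixel columns grow to the right and rows downward; lengths in m; the calibration is good to about 2 mm. A picture is of the moment at which its call begins. camera_params takes no time and is no camera call.
- close_job(): hands the job in; it is judged then, once.
The state is a dict: "t": time; "q": joint angles; "dq": joint speeds; "joint_torque": joint torques, N m; "tool_pos": TCP position; "orientation": TCP orientation; "force": force on the tool from outside, world axes, zero at the start; "wrist_torque": the same for the moment, N m; "opening": finger opening in m; "gripper_force": force on a finger pad.
Only numpy, scipy, OpenCV 4.12 (cv2) and the standard library are available. Lean on these libraries where they do the work, as an engineer would, in place of code of your own. Each camera call takes 0.05 s, during which the arm holds its last target. There are 200 camera calls.

### The job

One of the two clear boxes of fragments has its lid rim still standing up: press down the rim with your fingertips, section by section all the way round, until all six sections have clicked shut and lie level. Only press: do not lift, tip or shove the box, and leave the shut box and the loose things around where they are. Finish clear of everything.

Things in the scene. Friction and masses are not known exactly. Their poses are not given: they have to be found in the camera images.
- finds_box: the box to close: clear plastic box of fragments, loose, about 1.1 kg, 190 (its x) x 140 (its y) x 62 mm high when shut. Origin: centre of its underside, z up. Its lid: a clear middle panel (138 x 88 mm, top 58 mm above the table), framed by a grey rim 26 mm wide in six sections, each hinged on its inner edge; open sections slope up outwards, outer edges about 74 mm above the table.
- shut_box: an identical box of the same size with its rim already fully shut; a bystander. Origin: centre of its underside.
- jar: small amber jar, 38 mm across, 55 mm high, loose, standing between the two boxes. Origin: centre of its underside.
- brush: soft brush, 170 mm long, lying loose to the right of the boxes. Origin: under its middle.
- sherd_a: loose flat fragment, 45 to 65 mm across, 12 to 16 mm thick, lying at an end of one of the boxes. Origin: centre of its underside.
- sherd_b: loose flat fragment, 45 to 65 mm across, 12 to 16 mm thick, lying at an end of one of the boxes. Origin: centre of its underside.
- sherd_c: loose flat fragment, 45 to 65 mm across, 12 to 16 mm thick, lying at an end of one of the boxes. Origin: centre of its underside.
- rim1 (a joint): rim section 1, left long side (+y), half nearer the box's -x end: hinge angle in rad, 0 = sloping up (open, as found), 0.50 = level, shut against a hard stop. Pressed 18 mm out from the hinge it resists with about 6 to 8 N at first, less and less until halfway, then snaps shut and stays; let go before halfway, it springs back.
- rim1_press (a point): point on the top face of rim section 1, 18 mm out from its hinge (8 mm in from the outer edge), midway along its length (93 mm); moves with the section; about 70 mm above the table and 4 mm nearer the middle when up, 62 mm when shut, then at (-48, 62) mm in the box's x, y. Its +x axis points outwards along the section.
- rim2 (a joint): rim section 2, left long side (+y), half nearer the +x end: hinge angle in rad, 0 = sloping up (open, as found), 0.50 = level, shut against a hard stop. Pressed 18 mm out from the hinge it resists with about 6 to 8 N at first, less and less until halfway, then snaps shut and stays; let go before halfway, it springs back.
- rim2_press (a point): point on the top face of rim section 2, 18 mm out from its hinge (8 mm in from the outer edge), midway along its length (93 mm); moves with the section; about 70 mm above the table and 4 mm nearer the middle when up, 62 mm when shut, then at (48, 62) mm in the box's x, y. Its +x axis points outwards along the section.
- rim3 (a joint): rim section 3, +x short end: hinge angle in rad, 0 = sloping up (open, as found), 0.50 = level, shut against a hard stop. Pressed 18 mm out from the hinge it resists with about 6 to 8 N at first, less and less until halfway, then snaps shut and stays; let go before halfway, it springs back.
- rim3_press (a point): point on the top face of rim section 3, 18 mm out from its hinge (8 mm in from the outer edge), midway along its length (84 mm); moves with the section; about 70 mm above the table and 4 mm nearer the middle when up, 62 mm when shut, then at (87, 0) mm in the box's x, y. Its +x axis points outwards along the section.
- rim4 (a joint): rim section 4, right long side (-y), half nearer the +x end: hinge angle in rad, 0 = sloping up (open, as found), 0.50 = level, shut against a hard stop. Pressed 18 mm out from the hinge it resists with about 6 to 8 N at first, less and less until halfway, then snaps shut and stays; let go before halfway, it springs back.
- rim4_press (a point): point on the top face of rim section 4, 18 mm out from its hinge (8 mm in from the outer edge), midway along its length (93 mm); moves with the section; about 70 mm above the table and 4 mm nearer the middle when up, 62 mm when shut, then at (48, -62) mm in the box's x, y. Its +x axis points outwards along the section.
- rim5 (a joint): rim section 5, right long side (-y), half nearer the -x end: hinge angle in rad, 0 = sloping up (open, as found), 0.50 = level, shut against a hard stop. Pressed 18 mm out from the hinge it resists with about 6 to 8 N at first, less and less until halfway, then snaps shut and stays; let go before halfway, it springs back.
- rim5_press (a point): point on the top face of rim section 5, 18 mm out from its hinge (8 mm in from the outer edge), midway along its length (93 mm); moves with the section; about 70 mm above the table and 4 mm nearer the middle when up, 62 mm when shut, then at (-48, -62) mm in the box's x, y. Its +x axis points outwards along the section.
- rim6 (a joint): rim section 6, -x short end: hinge angle in rad, 0 = sloping up (open, as found), 0.50 = level, shut against a hard stop. Pressed 18 mm out from the hinge it resists with about 6 to 8 N at first, less and less until halfway, then snaps shut and stays; let go before halfway, it springs back.
- rim6_press (a point): point on the top face of rim section 6, 18 mm out from its hinge (8 mm in from the outer edge), midway along its length (84 mm); moves with the section; about 70 mm above the table and 4 mm nearer the middle when up, 62 mm when shut, then at (-87, 0) mm in the box's x, y. Its +x axis points outwards along the section.

How it is judged:
At the end, for the whole second after the job is handed in: all six rim sections shut (hinge above 0.45 of 0.50 rad), the box flat on the table and at rest within 30 mm of where it began, every other loose thing within 20 mm of where it began (value of joint each of rim1, rim2, rim3, rim4, rim5, rim6 above 0.45 rad and distance of finds_box from where it was at the start of the episode below 0.03 m and height (world z) of finds_box below 0.006 m and angle between finds_box's own z axis and vertical below 0.05 rad and linear speed of finds_box below 0.02 m/s and distance of each of shut_box, jar, brush, sherd_a, sherd_b, sherd_c from where it was at the start of the episode below 0.02 m); the robot touches nothing.
It fails at once if the box is lifted (over 10 mm), tipped (over 0.12 rad) or shoved (over 30 mm) (height (world z) of finds_box above 0.01 m or angle between finds_box's own z axis and vertical above 0.12 rad or distance of finds_box from where it was at the start of the episode above 0.03 m).
It fails at once if another loose thing is moved over 20 mm (distance of any of shut_box, jar, brush, sherd_a, sherd_b, sherd_c from where it was at the start of the episode above 0.02 m).
It also fails if it takes over 45 s, if anything falls off the work surface, if the arm or the gripper's body presses on something with over 40 N, if the wrist force passes 120 N, or if a joint passes its speed limit or range.

## Working session

There is one attempt and no reset: what is moved stays moved. The work goes in short steps, Python scripts to look and compute and a tool call to move; the robot and the scene stay as the last step left them, time stands still between calls to the robot, and variables do not carry over. Pictures are saved under pics/ and viewed, at most 10 in all, crops included, and the job is handed in when it is done.

Besides the shell and the picture viewer there is one more tool, called after ">>>" by a JSON object that holds its "op" and its "data". servo_tool: Moves the arm, as the interface text tells. Its arguments: {"type":"object","properties":{"increments":{"type":"array"},"force":{"type":"number"}},"required":["increments"]}

```bash
mkdir -p pics; cat > h.py <<'E'
import numpy as np, cv2
from plant import *
def cam(n):
    p=camera_params(n); R=cv2.Rodrigues(np.array(p["rvec"],float))[0]; return p,R,np.array(p["tvec"],float)
def rays(n,uv):
    p,R,t=cam(n); uv=np.atleast_2d(np.array(uv,float))
    d=np.stack([(uv[:,0]-p["cx"])/p["fx"],(uv[:,1]-p["cy"])/p["fy"]],1); s=d.copy()
    for _ in range(20): s=d/(1+p["k1"]*(s**2).sum(1,keepdims=True))
    return -R.T@t, np.c_[s,np.ones(len(s))]@R
def plane(n,uv,z):
    c,d=rays(n,uv); return c+d*((z-c[2])/d[:,2])[:,None]
def bydepth(n,uv,z):
    c,d=rays(n,uv); return c+d*np.array(z)[:,None]
def proj(n,X):
    p,R,t=cam(n); c=np.atleast_2d(X)@R.T+t; s=c[:,:2]/c[:,2:]; s=s*(1+p["k1"]*(s**2).sum(1,keepdims=True))
    return s*[p["fx"],p["fy"]]+[p["cx"],p["cy"]]
E
python3 - <<'E'
from h import *
for n in("top","side"):
    im,d=read_camera(n); cv2.imwrite(f"pics/{n}0.png",im[:,:,::-1]); np.save(n+"0.npy",d)
    p,R,t=cam(n); print(n,p,-R.T@t)
print(read_state())
E
```

```text
top {'fx': 538.6011017880084, 'fy': 538.6011017880084, 'cx': 275.31783043853727, 'cy': 212.5756043333248, 'k1': -0.10078538492970916, 'rvec': array([ 2.13868802, -2.19316079,  0.06989985]), 'tvec': array([-0.06030105,  0.56580467,  1.03455579])} [ 0.47182343 -0.09717367  1.07796881]
side {'fx': 491.1850550637063, 'fy': 491.1850550637063, 'cx': 283.57882171690255, 'cy': 215.07122481053833, 'k1': 0.02899633651664601, 'rvec': array([ 0.11773916, -2.91181529,  1.07962112]), 'tvec': array([0.53237115, 0.14014822, 1.11033342])} [0.47441903 0.65929716 0.93603136]
{'t': 0.1, 'q': array([-1.39037785e+00,  1.31090633e-01,  1.48915956e+00,  3.44058782e-05,
        1.52303782e+00, -8.54033287e-02]), 'dq': array([-0.00029702, -0.00123094, -0.00249976, -0.00055931,  0.00149905,
       -0.00010576]), 'joint_torque': array([ 1.19685981e-03, -5.61337566e+01, -4.93097270e+01,  7.69093819e-02,
        2.92290375e-02, -6.18397826e-05]), 'tool_pos': array([ 0.1576097 , -0.57871255,  0.40379507]), 'orientation': array([-3.11220510e+00, -4.16096397e-01,  7.25088614e-05]), 'force': array([ 0.90339994, -0.00661784,  0.29747684]), 'wrist_torque': array([ 0.02771124, -0.01617611, -0.00178729]), 'gripper_force': 0.0, 'opening': 0.09321054088651892}
```

View pics/top0.png

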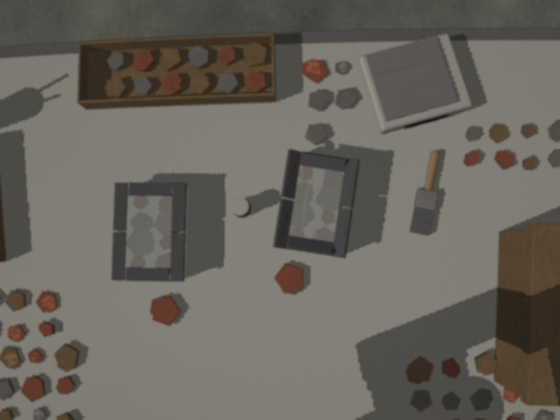

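View pics/side0.png

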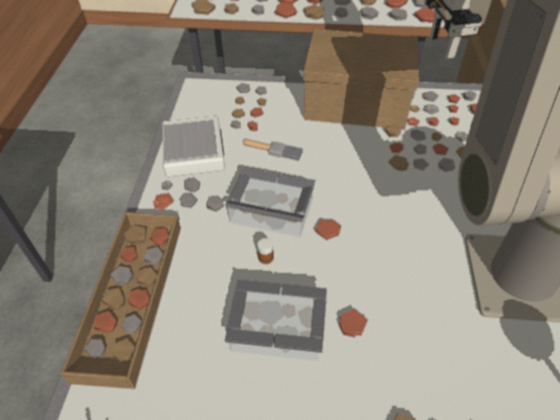

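The top view shows two boxes, at about (150,231) and (317,203), with the jar at (240,207), the brush at (427,190), and sherds at (165,310), (290,278) and (318,133). The side view shows the same things. I'll use depth to tell which rim stands up.

```bash
python3 - <<'E'
from h import *
im=cv2.imread("pics/top0.png"); D=np.load("top0.npy")
v,u=np.mgrid[0:420,0:560]; uv=np.c_[u.ravel(),v.ravel()]
P=bydepth("top",uv,D.ravel()).reshape(420,560,3); Z=P[...,2]
g=im.max(2)
for name,(x0,x1,y0,y1) in dict(L=(100,200,170,295),R=(265,370,140,270)).items():
    m=np.zeros((420,560),bool); m[y0:y1,x0:x1]=1
    m&=(Z>.04)&(Z<.1)
    m=cv2.morphologyEx(m.astype(np.uint8),cv2.MORPH_CLOSE,np.ones((7,7)))
    k,l,s,c=cv2.connectedComponentsWithStats(m); m=l==1+s[1:,4].argmax()
    X=P[m&(Z>.04)&(Z<.1)]
    (c,w,a)=cv2.minAreaRect((X[:,:2]*1000).astype(np.float32))
    print(name,m.sum(),"rect",c,w,a,"z pct",np.percentile(X[:,2],[5,25,50,75,90,97])*1000)
    c=np.array(c); B=cv2.boxPoints((c,w,a)); 
    e=B[1]-B[0],B[2]-B[1]; ex=max(e,key=np.linalg.norm); ex=ex/np.linalg.norm(ex); ex*=np.sign(ex[0]); ey=np.array([-ex[1],ex[0]])
    print("yaw deg",np.degrees(np.arctan2(ex[1],ex[0])))
    q=(X[:,:2]*1000-c); bx,by=q@ex,q@ey
    for nm,px,py in(("1",-48,60),("2",48,60),("3",84,0),("4",48,-60),("5",-48,-60),("6",-84,0),("mid",0,0)):
        sgl=[]
        dx,dy=(0,4) if py>0 else (0,-4) if py<0 else (np.sign(px)*4,0)
        for s_ in(-2,-1,0,1,2):
            k=(abs(bx-px-dx*s_)<(30 if dy else 3))&(abs(by-py-dy*s_)<(30 if dx else 3)); sgl.append(np.median(X[k,2])*1000 if k.any() else np.nan)
        print(nm,np.round(sgl,1))
# others
for n,(x0,x1,y0,y1) in dict(jar=(228,255,195,220),sb=(272,308,258,296),sc=(302,332,120,146),sa=(145,185,290,330),brush=(405,445,145,240)).items():
    m=np.zeros((420,560),bool); m[y0:y1,x0:x1]=1; m&=(Z>.007)&(Z<.08); X=P[m]
    print(n,X.min(0).round(3),X.max(0).round(3),np.median(X,0).round(3))
E
```

```text
L 7211 rect (531.8140869140625, 168.91921997070312) (141.63388061523438, 190.64198303222656) 88.3596420288086 z pct [54.55772207 57.08789101 59.21697182 61.27290199 62.75187218 64.09874584]
yaw deg -1.6403601
1 [61.1 60.8 60.9 61.6 60.9]
2 [60.9 60.9 61.5 61.6 61.1]
3 [61.3 60.9 61.2 61.2 60.6]
4 [60.9 60.8 61.7 61.6 60.8]
5 [61.5 61.1 61.9 61.6 60.5]
6 [61.2 61.2 60.5 61.2 60.7]
mid [57.8 57.8 57.8 57.8 57.8]
R 7310 rect (577.2423095703125, -153.63546752929688) (138.96922302246094, 189.68414306640625) 79.65909576416016 z pct [54.91323375 57.44028424 62.18147768 68.22122587 71.43675699 73.51585842]
yaw deg -10.3408985
1 [66.1 68.3 70.2 71.6 69.4]
2 [65.9 69.2 70.5 71.3 69.1]
3 [65.6 68.  70.6 71.9 70.4]
4 [66.5 69.  71.3 71.7 70. ]
5 [65.9 68.4 71.3 72.1 68.3]
6 [65.2 67.8 70.2 71.8 70.5]
mid [56.9 56.9 56.9 56.9 56.9]
jar [ 0.558 -0.025  0.008] [0.594 0.01  0.059] [ 0.574 -0.008  0.053]
sb [ 0.404 -0.125  0.008] [ 0.465 -0.069  0.02 ] [ 0.435 -0.1    0.015]
sc [ 0.701 -0.182  0.008] [ 0.743 -0.138  0.022] [ 0.723 -0.16   0.015]
sa [0.347 0.119 0.007] [0.405 0.179 0.021] [0.377 0.15  0.015]
brush [ 0.513 -0.406  0.007] [ 0.681 -0.34   0.025] [ 0.578 -0.375  0.017]
```

The right-hand box is the open one: its centre is about (0.577, -0.154), yaw -10.3°, and its rim slopes from 66 to 72 mm. The left box is level at 61 mm. I'll shut the fingers and go above the open box with tool y along its length.

>>> {"op": "servo_tool", "data": {"increments": [{"slide": [129, -75, 11], "dr": [0, 0, -0.28], "jaw": 1}, {"slide": [258, -150, 22], "dr": [0, 0, -0.56], "jaw": 1}, {"slide": [387, -225, 33], "dr": [0, 0, -0.84], "jaw": 1}, {"slide": [516, -300, 44], "dr": [0, 0, -1.125], "jaw": 1}, {"slide": [516, -300, 44], "dr": [0, 0, -1.125], "jaw": 1}, {"slide": [516, -300, 44], "dr": [0, 0, -1.125], "jaw": 1}, {"slide": [516, -300, 44], "dr": [0, 0, -1.125], "jaw": 1}, {"slide": [516, -300, 44], "dr": [0, 0, -1.125], "jaw": 1}, {"slide": [516, -300, 44], "dr": [0, 0, -1.125], "jaw": 1}, {"slide": [516, -300, 44], "dr": [0, 0, -1.125], "jaw": 1}, {"slide": [516, -300, 44], "dr": [0, 0, -1.125], "jaw": 1}, {"slide": [516, -300, 44], "dr": [0, 0, -1.125], "jaw": 1}, {"slide": [516, -300, 44], "dr": [0, 0, -1.125], "jaw": 1}, {"slide": [516, -300, 44], "dr": [0, 0, -1.125], "jaw": 1}, {"slide": [516, -300, 44], "dr": [0, 0, -1.125], "jaw": 1}, {"slide": [516, -300, 44], "dr": [0, 0, -1.125], "jaw": 1}, {"slide": [516, -300, 44], "dr": [0, 0, -1.125], "jaw": 1}]}}

```text
t: 1.8
tool_pos: [0.5761, -0.1551, 0.361]
orientation: [2.414, 2.01, 0.0]
force: [-0.7, 0.3, 0.5]
opening: 0.0002
gripper_force: 0.0
```

>>> {"op": "servo_tool", "data": {"increments": [{"slide": [30, -24, 40], "dr": [0, 0, 0], "jaw": 1}, {"slide": [61, -48, 80], "dr": [0, 0, 0], "jaw": 1}, {"slide": [61, -48, 92], "dr": [0, 0, 0], "jaw": 1}, {"slide": [61, -48, 97], "dr": [0, 0, 0], "jaw": 1}, {"slide": [61, -48, 101], "dr": [0, 0, 0], "jaw": 1}, {"slide": [61, -48, 104], "dr": [0, 0, 0], "jaw": 1}, {"slide": [61, -48, 106], "dr": [0, 0, 0], "jaw": 1}, {"slide": [61, -48, 108], "dr": [0, 0, 0], "jaw": 1}, {"slide": [61, -48, 110], "dr": [0, 0, 0], "jaw": 1}, {"slide": [61, -48, 112], "dr": [0, 0, 0], "jaw": 1}, {"slide": [61, -48, 112], "dr": [0, 0, 0], "jaw": 1}]}}

```text
t: 2.9
tool_pos: [0.5407, -0.0859, 0.2489]
orientation: [2.412, 2.012, 0.0]
force: [1.2, -0.1, 0.2]
opening: 0.0004
gripper_force: 0.0
```

```bash
python3 - <<'E'
from plant import *
s=read_state(); print(s['tool_pos'],s['force'],s['wrist_torque'])
E
```

```text
[ 0.5406594  -0.08587672  0.24894311] [ 1.24915556 -0.06072049  0.23412373] [-0.06430337 -0.06410598 -0.00179084]
```

>>> {"op": "servo_tool", "data": {"increments": [{"slide": [0, 0, 1], "dr": [0, 0, 0], "jaw": 1}, {"slide": [0, 0, 2], "dr": [0, 0, 0], "jaw": 1}, {"slide": [0, 0, 2], "dr": [0, 0, 0], "jaw": 1}]}}

```text
t: 3.2
tool_pos: [0.5407, -0.0856, 0.2482]
orientation: [2.411, 2.012, -0.0]
force: [-5.6, 0.5, 12.7]
opening: 0.0002
gripper_force: 6.0
```

>>> {"op": "servo_tool", "data": {"increments": [{"slide": [0, 0, -25], "dr": [0, 0, 0], "jaw": 1}, {"slide": [0, 48, -25], "dr": [0, 0, 0], "jaw": 1}, {"slide": [0, 96, -25], "dr": [0, 0, 0], "jaw": 1}, {"slide": [0, 96, -16], "dr": [0, 0, 0], "jaw": 1}, {"slide": [0, 96, -11], "dr": [0, 0, 0], "jaw": 1}, {"slide": [0, 96, -8], "dr": [0, 0, 0], "jaw": 1}, {"slide": [0, 96, -6], "dr": [0, 0, 0], "jaw": 1}, {"slide": [0, 96, -4], "dr": [0, 0, 0], "jaw": 1}, {"slide": [0, 96, -2], "dr": [0, 0, 0], "jaw": 1}, {"slide": [0, 96, 0], "dr": [0, 0, 0], "jaw": 1}, {"slide": [0, 96, 0], "dr": [0, 0, 0], "jaw": 1}]}}

```text
t: 4.3
tool_pos: [0.6344, -0.1025, 0.2482]
orientation: [-2.412, -2.012, 0.001]
force: [-8.1, 1.2, 12.2]
opening: 0.0005
gripper_force: 6.4
```

>>> {"op": "servo_tool", "data": {"increments": [{"slide": [0, 0, -28], "dr": [0, 0, 0], "jaw": 1}, {"slide": [-41, 0, -28], "dr": [0, 0, 0], "jaw": 1}, {"slide": [-82, 0, -28], "dr": [0, 0, 0], "jaw": 1}, {"slide": [-122, 0, -28], "dr": [0, 0, 0], "jaw": 1}, {"slide": [-122, 0, -16], "dr": [0, 0, 0], "jaw": 1}, {"slide": [-122, 0, -11], "dr": [0, 0, 0], "jaw": 1}, {"slide": [-122, 0, -8], "dr": [0, 0, 0], "jaw": 1}, {"slide": [-122, 0, -6], "dr": [0, 0, 0], "jaw": 1}, {"slide": [-122, 0, -4], "dr": [0, 0, 0], "jaw": 1}, {"slide": [-122, 0, -2], "dr": [0, 0, 0], "jaw": 1}, {"slide": [-122, 0, 0], "dr": [0, 0, 0], "jaw": 1}, {"slide": [-122, 0, 0], "dr": [0, 0, 0], "jaw": 1}]}}

```text
t: 5.5
tool_pos: [0.6131, -0.2215, 0.2482]
orientation: [-2.41, -2.013, -0.0]
force: [-7.6, 4.5, 14.4]
opening: 0.0006
gripper_force: 7.0
```

>>> {"op": "servo_tool", "data": {"increments": [{"slide": [0, 0, -25], "dr": [0, 0, 0], "jaw": 1}, {"slide": [0, -48, -25], "dr": [0, 0, 0], "jaw": 1}, {"slide": [0, -96, -25], "dr": [0, 0, 0], "jaw": 1}, {"slide": [0, -96, -16], "dr": [0, 0, 0], "jaw": 1}, {"slide": [0, -96, -11], "dr": [0, 0, 0], "jaw": 1}, {"slide": [0, -96, -8], "dr": [0, 0, 0], "jaw": 1}, {"slide": [0, -96, -6], "dr": [0, 0, 0], "jaw": 1}, {"slide": [0, -96, -4], "dr": [0, 0, 0], "jaw": 1}, {"slide": [0, -96, -2], "dr": [0, 0, 0], "jaw": 1}, {"slide": [0, -96, 0], "dr": [0, 0, 0], "jaw": 1}, {"slide": [0, -96, 0], "dr": [0, 0, 0], "jaw": 1}]}}

```text
t: 6.6
tool_pos: [0.5192, -0.2055, 0.2482]
orientation: [2.411, 2.013, 0.001]
force: [-5.1, 2.9, 11.6]
opening: 0.0008
gripper_force: 5.8
```

>>> {"op": "servo_tool", "data": {"increments": [{"slide": [0, 0, -28], "dr": [0, 0, 0], "jaw": 1}, {"slide": [30, -16, -28], "dr": [0, 0, 0], "jaw": 1}, {"slide": [61, -32, -28], "dr": [0, 0, 0], "jaw": 1}, {"slide": [61, -32, -16], "dr": [0, 0, 0], "jaw": 1}, {"slide": [61, -32, -11], "dr": [0, 0, 0], "jaw": 1}, {"slide": [61, -32, -8], "dr": [0, 0, 0], "jaw": 1}, {"slide": [61, -32, -6], "dr": [0, 0, 0], "jaw": 1}, {"slide": [61, -32, -4], "dr": [0, 0, 0], "jaw": 1}, {"slide": [61, -32, -2], "dr": [0, 0, 0], "jaw": 1}, {"slide": [61, -32, 0], "dr": [0, 0, 0], "jaw": 1}, {"slide": [61, -32, 0], "dr": [0, 0, 0], "jaw": 1}]}}

```text
t: 7.7
tool_pos: [0.4984, -0.1402, 0.2482]
orientation: [2.412, 2.012, -0.0]
force: [-7.2, 1.0, 15.3]
opening: 0.0005
gripper_force: 8.0
```

>>> {"op": "servo_tool", "data": {"increments": [{"slide": [0, 0, -28], "dr": [0, 0, 0], "jaw": 1}, {"slide": [0, 40, -28], "dr": [0, 0, 0], "jaw": 1}, {"slide": [0, 80, -28], "dr": [0, 0, 0], "jaw": 1}, {"slide": [0, 120, -28], "dr": [0, 0, 0], "jaw": 1}, {"slide": [0, 160, -28], "dr": [0, 0, 0], "jaw": 1}, {"slide": [0, 160, -16], "dr": [0, 0, 0], "jaw": 1}, {"slide": [0, 160, -11], "dr": [0, 0, 0], "jaw": 1}, {"slide": [0, 160, -8], "dr": [0, 0, 0], "jaw": 1}, {"slide": [0, 160, -6], "dr": [0, 0, 0], "jaw": 1}, {"slide": [0, 160, -4], "dr": [0, 0, 0], "jaw": 1}, {"slide": [0, 160, -2], "dr": [0, 0, 0], "jaw": 1}, {"slide": [0, 160, 0], "dr": [0, 0, 0], "jaw": 1}, {"slide": [0, 160, 0], "dr": [0, 0, 0], "jaw": 1}]}}

```text
t: 9.0
tool_pos: [0.6547, -0.1683, 0.2483]
orientation: [-2.412, -2.012, 0.001]
force: [-7.0, 1.4, 14.7]
opening: 0.0004
gripper_force: 7.3
```

>>> {"op": "servo_tool", "data": {"increments": [{"slide": [0, 0, -40], "dr": [0, 0, 0], "jaw": 1}, {"slide": [0, 0, -80], "dr": [0, 0, 0], "jaw": 1}, {"slide": [0, 0, -120], "dr": [0, 0, 0], "jaw": 1}, {"slide": [-40, -40, -140], "dr": [0, 0, 0], "jaw": 1}, {"slide": [-80, -70, -140], "dr": [0, 0, 0], "jaw": 1}, {"slide": [-120, -100, -140], "dr": [0, 0, 0], "jaw": 1}, {"slide": [-160, -130, -140], "dr": [0, 0, 0], "jaw": 1}, {"slide": [-200, -160, -140], "dr": [0, 0, 0], "jaw": 1}, {"slide": [-240, -190, -140], "dr": [0, 0, 0], "jaw": 1}, {"slide": [-280, -220, -140], "dr": [0, 0, 0], "jaw": 1}, {"slide": [-320, -250, -140], "dr": [0, 0, 0], "jaw": 1}, {"slide": [-360, -280, -140], "dr": [0, 0, 0], "jaw": 1}, {"slide": [-360, -280, -140], "dr": [0, 0, 0], "jaw": 1}, {"slide": [-360, -280, -140], "dr": [0, 0, 0], "jaw": 1}]}}

```text
t: 10.4
tool_pos: [0.3136, -0.4729, 0.3858]
orientation: [-2.414, -2.007, -0.0]
force: [0.0, -0.2, 0.2]
opening: 0.0007
gripper_force: 0.0
```

```bash
python3 - <<'E'
from h import *
im,D=read_camera("top"); cv2.imwrite("pics/top1.png",im[:,:,::-1])
D0=np.load("top0.npy")
v,u=np.mgrid[0:420,0:560]
f=lambda D:bydepth("top",np.c_[u.ravel(),v.ravel()],D.ravel()).reshape(420,560,3)
P,P0=f(D),f(D0)
def box(P):
    m=np.zeros((420,560),np.uint8); m[140:270,265:370]=1; m&=((P[...,2]>.04)&(P[...,2]<.1)).astype(np.uint8)
    X=P[m>0]; return X,cv2.minAreaRect((X[:,:2]*1000).astype(np.float32))
X,r=box(P); print(r,box(P0)[1])
a=np.radians(-10.34); ex=np.array([np.cos(a),np.sin(a)]); ey=np.array([-ex[1],ex[0]])
q=X[:,:2]*1000-np.array(r[0]); bx,by=q@ex,q@ey
for nm,px,py in(("1",-48,60),("2",48,60),("3",84,0),("4",48,-60),("5",-48,-60),("6",-84,0)):
    o=[]
    for s in(-8,0,6):
        k=(abs(bx-px)<35)&(abs(by-py-np.sign(py)*s)<3) if py else (abs(by)<35)&(abs(bx-px-np.sign(px)*s)<3)
        o.append(np.median(X[k,2])*1000)
    print(nm,np.round(o,1))
for n,(x0,x1,y0,y1) in dict(shut=(100,200,170,295),jar=(228,255,195,220),sb=(272,308,258,296),sc=(302,332,120,146),sa=(145,185,290,330),brush=(405,445,145,240)).items():
    z=slice(y0,y1),slice(x0,x1)
    g=lambda P:np.median(P[z][(P[z][...,2]>.007)&(P[z][...,2]<.08)],0)
    print(n,((g(P)-g(P0))*1000).round(1))
s=read_state();print(s['t'],s['tool_pos'],s['force'])
E
```

```text
((577.4949340820312, -153.72325134277344), (140.5580596923828, 191.12966918945312), 79.54785919189453) ((577.2423095703125, -153.63546752929688), (138.96922302246094, 189.68414306640625), 79.65909576416016)
1 [60.8 61.6 61.2]
2 [60.8 61.2 61.6]
3 [61.2 61.4 60.9]
4 [60.9 61.5 61.5]
5 [61.  61.8 60.9]
6 [60.7 61.2 60.8]
shut [-0.   0.1  0. ]
jar [ 0.   0.2 -0.3]
sb [ 0.  -0.1 -0.1]
sc [ 0.1 -0.1 -0.1]
sa [-0.   0.2  0. ]
brush [ 0.2  0.  -0. ]
10.45 [ 0.31492773 -0.47202896  0.38596397] [-0.50555159  0.60010656 -0.22426223]
```

View pics/top1.png

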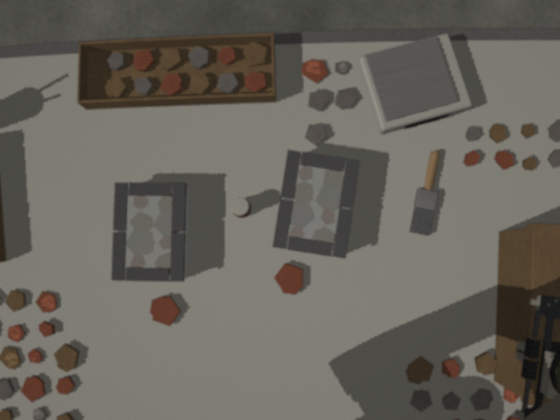

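The picture shows the box at (317,203) with all its rim sections level at about 61 mm. Nothing else has moved, and the gripper is clear at lower right (540,350).

```bash
python3 -c "from plant import close_job; print(close_job())"
```

```text
the job is handed in; nothing more can be done
None
```

All six rim sections are shut and measured level at about 61 mm; the box and everything around it stayed within 1 mm, the arm is clear, and the job was handed in at about 10.5 s (no verdict came back).

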